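# Set the batch counter to 146 and load it

## Task

Set the three thumbwheels of the batch counter to 1-4-6 (hundreds, tens, units), each clicked into its digit, then press the grey load button fully down and let it come back up, leaving the wheels at 1-4-6. Go gently, with no more than 18 N on any wheel and 25 N on the button or the rest of the counter, and leave the cartons and the tape dispenser where they stand.

Things in the scene. Friction and masses are not known exactly. Their poses are not given: they have to be found in the camera images.
- console: Grey batch-counter console, 220 x 300 mm, top plate 85 mm high; origin at the centre of its underside on the bench, x towards its far edge (read-out window, 12 mm high, 65 mm and more from the middle), y to its left, z up. The dark-grey thumbwheel bank is set in its top: bezel 84 x 118 mm, centred at x 0, y +45 mm, about 8 mm high.
- crown_tens (a point): Nominal crown (topmost point) of the middle wheel, fixed to the console: x 0, y +45, 109 mm above the bench, 16 mm over the bezel. Axes as the console's. The other crowns lie 34 mm to +y (hundreds) and -y (units). The wheels clip in singly and stand unevenly: each real crown is up to 3 mm higher or lower and 1 mm off sideways; find each by touch, landing slowly.
- hundreds (a joint): Turning angle of the hundreds wheel (leftmost, +y), rad: its digit x 0.628, from 0 to 5.65, with a stop between 9 and 0. Drawing its top towards the console's front (-x) raises the digit, pushing it to +x lowers it. All wheels: black, 64 mm diameter, 16 mm wide, axle along console y, ten faces with 0 to 9 white pips (0 blank); the face on top, between white index bars, is the set digit.
- tens (a joint): Turning angle of the tens wheel (middle), rad: its digit x 0.628, from 0 to 5.65, with a stop between 9 and 0. Drawing its top towards the console's front (-x) raises the digit, pushing it to +x lowers it. One digit is 20 mm at the rim: a wheel rolls along under a flat fingertip pressed on its crown and drawn across; it turns with little resistance once off its detent.
- units (a joint): Turning angle of the units wheel (rightmost, -y), rad: its digit x 0.628, from 0 to 5.65, with a stop between 9 and 0. Drawing its top towards the console's front (-x) raises the digit, pushing it to +x lowers it. All axles are sprung: they give from about 3 N, then 4 N per mm; 2 mm down (11 N) the detent is off, much less and the finger slips; stop at 5 mm. Let up, a wheel drops into the nearest digit.
- load (a joint): Travel of the load button in m: 0 up, 0.006 fully down. Sprung, it takes about 2 N to start and 6 N to hold fully down.
- load_top (a point): Centre of the top of the load button, a round grey cap 30 mm across in a 46 mm dark collar, on the console's top plate at x -10, y -100 mm; its top is 107 mm above the bench when up.
- carton_a: Black folding carton standing on the bench, 50 x 85 x 130 mm, origin under its centre. To be left alone.
- carton_b: A second such carton, 50 x 85 x 130 mm, origin under its centre. To be left alone.
- tape_dispenser: Grey bench tape dispenser with a roll, 60 x 160 mm, 86 mm high, origin under its centre, long side along its y. To be left alone.

How it is judged:
On the way, in this order (a step that is already met when the one before it is completed fails the run):
1. the three wheels stand at 1-4-6, clicked in and let go (value of joint hundreds between 0.478 and 0.778 rad and value of joint tens between 2.363 and 2.663 rad and value of joint units between 3.62 and 3.92 rad and contact force between the fingers and cartridge_hundreds below 0.1 N and contact force between the fingers and cartridge_tens below 0.1 N and contact force between the fingers and cartridge_units below 0.1 N), for 0.2 s.
2. then the load button is pressed fully down (value of joint load above 0.005 m), for 0.05 s.
At the end, for the whole second after the job is handed in: Hundreds, tens and units read 1, 4 and 6, each within 0.15 rad of its digit, and the load button, pressed at least 5 mm after that, is back up within 1 mm; all is at rest and untouched (value of joint hundreds between 0.478 and 0.778 rad and value of joint tens between 2.363 and 2.663 rad and value of joint units between 3.62 and 3.92 rad and value of joint load below 0.001 m and linear speed of each of carton_a, carton_b, tape_dispenser below 0.02 m/s).
It fails at once if a thumbwheel takes more than 18 N (contact force between anything else and cartridge_hundreds above 18 N or contact force between anything else and cartridge_tens above 18 N or contact force between anything else and cartridge_units above 18 N).
It fails at once if the console or its button takes more than 25 N (contact force between anything else and console above 25 N).
It fails at once if a carton or the tape dispenser is shifted more than 15 mm (distance of any of carton_a, carton_b, tape_dispenser from where it was at the start of the episode above 0.015 m).
It also fails if it takes over 72 s, if anything falls off the work surface, if the arm or the gripper's body presses on something with over 40 N, if the wrist force passes 120 N, or if a joint passes its speed limit or range.

## Robot

A 7-joint arm with a two-finger parallel gripper is mounted at the origin on the work surface. World frame = base frame: x ahead of the robot, y to its left, z up, the work surface at z = 0. Lengths are in m, angles in rad, forces in N, time in s.
With the tool pointing down it reaches from about 0.425 to 0.8 m from the base axis. Payload 8.3 kg.
Tool frame: the origin (TCP) lies midway between the tips of the shut fingers; the grasp point (between the pads) lies env.pinch_z behind it (env.pinch_z is the distance from the TCP to the grasp point, in m); z points along the fingers, y is the line along which they close (so a half turn about z gives the same grasp; the last joint's range is limited). The gripper opens to 85 mm and grips with 20 to 120 N. Pads are 22 mm wide; open, the fingers measure 114 mm over their backs; the gripper's body (76 mm by 85 mm) begins 54 mm behind the grasp point. The pads swing forward as they close: fully open they stand 13 mm farther back than shut.
Start: joints at [1.084, 0.383, 0.016, 1.37, -0.006, 1.388, -0.046], TCP at [0.257, -0.57, 0.231] pointing down, gripper open.
Joint ranges: [-2.95, 2.95], [-0.25, 2.06], [-1.52, 1.56], [0.18, 2.33], [-1.44, 4.58], [0.02, 2.06], [-3.01, 3.01]. Speed limits (rad/s): [2.39, 2.39, 3.01, 3.01, 3.14, 3.14, 3.14].

## Interface

Orientations are given as a unit quaternion [x, y, z, w].
In Python, from rig import env gives the robot as it stands.
- The arm moves only by the tool jog_arm, never from a script. Its argument "commands" is a list of rows, each a list of 5 numbers: the shift along the tool's x, y, z in mm, then the turn about the tool's z in degrees, then the finger opening in mm, from 0 to 85.4. In form: [[x, y, z, spin, fingers], ...]. A call has exactly 5 rows; each row is the pose to reach, as a shift and turn from the pose commanded when the call began, along the tool's axes at that moment; what a row does not reach only later rows make up. A row lasts 1/8 s, in which the tool goes at most 62.5 mm and 10.7 degrees, less where a joint would pass 70% of its speed; a pose out of reach is approached as far as the arm can. A call with a gripper value outside its range is refused whole. The fingers move at their own pace and stop on an object; the grip force is fixed at half the most. Time passes only in rows, so rows that repeat a pose let the fingers close, or fill a call up. It gives the time, the measured TCP pose, the force and the opening at its end, in the units of the state.
- env.get_state(): the state, without advancing time (a new reading comes with each control period).
- env.grab_frame(name): name is "scene" or "top" or "wrist"; returns a dict with "pixels" (420x560x3 uint8, red, green, blue), "range_z" (420x560 float32, m along the optical axis (not along the pixel's ray), 0 where there is no reading), "K" (3x3 intrinsics, pixels), "D" ([k1, k2, p1, p2, k3] as OpenCV has them; the pictures are not rectified), "R" (3x3) and "t" (3): a world point X has camera coordinates R X + t; the wrist camera has in their place "T_tool_cam" (4x4, takes a point from camera to tool coordinates, whose origin is the TCP and whose axes are the flange's). Camera axes: x right, y down, z forward; pixel columns grow to the right and rows downward; lengths in m; the calibration is good to about 2 mm. A picture is of the moment at which its call begins: read the wrist's pose just before it.
- env.hand_in(): hands the job in, once; it reports no verdict.
Trained networks look in the newest picture that a camera, given by its name, has taken for a name from the list of things; names that differ only in an ending like _2 or _b are one class to them, and where a whole thing is asked for, a point or a joint stands for the part that bears it (a point fixed in the world has none). Each returns a list of dicts, best first, with "score" (0 to 1); they miss things now and then, are a little off and sometimes report something else, mostly with a low value. They report only what shows in the picture. A call takes as long as a camera call.
- env.outline_of(target, camera): "pixels" (420x560 bool, what is visible of it) and "bbox" ([left, top, width, height] in pixels, round what is visible of it).
The state is a dict: "time_s": time; "qpos": joint angles; "joint_vel": joint speeds; "effort": joint torques, N m; "tcp_pos": TCP position; "tool_rot": TCP orientation; "wrist_force": force on the tool from outside, world axes, zero at the start; "torque": the same for the moment, N m; "width": finger opening in m.
Only numpy, scipy, OpenCV 4.12 (cv2) and the standard library are available. Lean on these libraries where they do the work, as an engineer would, in place of code of your own. Each camera call takes 0.05 s, during which the arm holds its last target. There are 200 camera calls.

## Working session

There is one attempt and no reset: what is moved stays moved. The work goes in short steps, Python scripts to look and compute and a tool call to move; the robot and the scene stay as the last step left them, time stands still between calls to the robot, and variables do not carry over. Pictures are saved under pics/ and viewed, on a budget of 10 in all, crops included, one or two more only if the job needs it, and the job is handed in when it is done.

Besides the shell and the picture viewer there is one more tool, called after "Emit:" as name(argument=value, ...) on one line, values as JSON. jog_arm: Moves the arm, as the interface text tells. Its arguments: {"type":"object","properties":{"commands":{"type":"array"}},"required":["commands"]}

```bash
ls; mkdir -p pics; python3 - <<'E'
from rig import env
import cv2,numpy as np
s=env.get_state();print({k:np.round(v,3) for k,v in s.items()},env.pinch_z)
a=env.grab_frame("scene");b=env.grab_frame("top")
np.savez('fr.npz',**{'s_'+k:v for k,v in a.items()},**{'t_'+k:v for k,v in b.items()})
cv2.imwrite('pics/1.png',cv2.resize(a['pixels'][:,:,::-1],(560,420)))
cv2.imwrite('pics/2.png',cv2.resize(b['pixels'][:,:,::-1],(784,588)))
for n in['console','load','load_top','tens','hundreds','units']:
  print(n,[(r['score'],r['bbox']) for r in env.outline_of(n,'top')][:3])
E
```

```text
pics
{'time_s': np.float64(0.0), 'qpos': array([ 1.084,  0.384,  0.016,  1.371, -0.006,  1.388, -0.046]), 'joint_vel': array([ 0.001,  0.001, -0.   , -0.001, -0.001, -0.   , -0.   ]), 'effort': array([-0.0000e+00, -6.2761e+01,  8.4400e-01, -3.7182e+01,  1.7000e-02,
        1.4000e-02,  0.0000e+00]), 'tcp_pos': array([ 0.257, -0.569,  0.23 ]), 'tool_rot': array([ 0.978,  0.21 , -0.   , -0.001]), 'wrist_force': array([-0.078, -0.194,  0.224]), 'torque': array([ 0.087, -0.016, -0.016]), 'width': np.float64(0.085)} 0.0187
console [(0.77, [137.4, 197.2, 161.5, 121.2])]
load [(0.75, [263.0, 256.2, 15.6, 15.1]), (0.67, [188.2, 240.2, 12.7, 34.6])]
load_top [(0.5, [264.3, 252.5, 14.0, 18.2])]
tens [(0.82, [189.7, 240.8, 11.2, 31.5])]
hundreds [(0.87, [172.1, 241.6, 11.4, 30.0])]
units [(0.86, [206.7, 244.0, 11.3, 29.3])]
```

View pics/2.png

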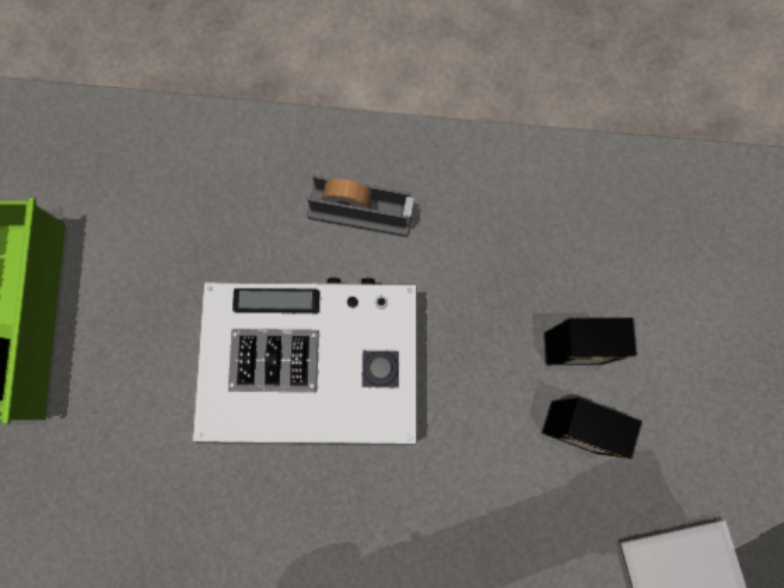

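View pics/1.png

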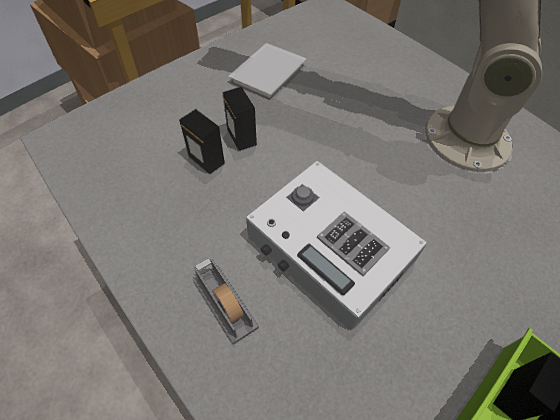

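```bash
cat > h.py <<'E'
import numpy as np,cv2
def world(f,u,v,z=None):
    """pixel(s)->world using range"""
    uv=np.stack([np.atleast_1d(u),np.atleast_1d(v)],-1).astype(np.float64)
    n=cv2.undistortPoints(uv[:,None],f['K'],f['D'])[:,0]
    if z is None:
        d=f['range_z'][uv[:,1].round().astype(int),uv[:,0].round().astype(int)]
    c=np.c_[n,np.ones(len(n))]
    if z is None: return (c*d[:,None]-f['t'])@f['R']
    r=c@f['R'];o=-f['R'].T@f['t']
    return o+r*((z-o[2])/r[:,2])[:,None]
E
python3 - <<'E'
from rig import env
from h import *
f=env.grab_frame("top")
for n,z in(('load',.107),('tens',.109),('hundreds',.109),('units',.109)):
  m=env.outline_of(n,'top')[0]['pixels'];v,u=np.nonzero(m)
  p=world(f,u,v);print(n,world(f,u.mean(),v.mean(),z).round(4),np.median(p,0).round(4))
m=env.outline_of('console','top')[0]['pixels'];v,u=np.nonzero(m);p=world(f,u,v)
k=p[abs(p[:,2]-.085)<.004];k=p[p[:,2]>.07]
print(len(k),cv2.minAreaRect((k[:,:2]*1000).astype(np.float32)),np.percentile(p[:,2],[5,50,95]))
E
```

```text
load [[ 0.5233 -0.096   0.107 ]] [ 0.5233 -0.096   0.1073]
tens [[0.5203 0.0476 0.109 ]] [0.52   0.048  0.1075]
hundreds [[0.5175 0.0812 0.109 ]] [0.5174 0.0816 0.1075]
units [[0.5248 0.0148 0.109 ]] [0.5259 0.0154 0.1037]
16773 ((525.8702392578125, 3.5123291015625), (219.7929229736328, 296.7532043457031), 4.895937442779541) [0.08326705 0.0863514  0.09850486]
```

Top picture: console at about (305,362), yaw ≈5°; wheels at (247,360), (273,360) and (299,360); button at (380,369); cartons at (590,380), well to the right. The scene picture agrees. Next I move above the wheels.

Emit:
jog_arm(commands=[[40,-37,0,0,0],[80,-74,0,0,0],[120,-111,0,0,0],[160,-148,0,0,0],[200,-185,0,0,0]])

```text
time_s: 1.32
tcp_pos: [0.3638, -0.3171, 0.2316]
tool_rot: [0.978, 0.21, 0.0, 0.0]
wrist_force: [0.1, 0.4, -0.4]
width: -0.0002
```

Emit:
jog_arm(commands=[[40,-37,0,0,0],[80,-74,0,0,0],[120,-111,0,0,0],[160,-148,0,0,0],[200,-185,0,0,0]])

```text
time_s: 1.95
tcp_pos: [0.47, -0.0663, 0.2317]
tool_rot: [0.978, 0.21, 0.0, 0.0]
wrist_force: [0.4, -0.5, 0.4]
width: 0.0001
```

Emit:
jog_arm(commands=[[40,-37,0,9.5,0],[80,-74,0,19,0],[93,-85,0,19,0],[93,-85,0,19,0],[93,-85,0,19,0]])

```text
time_s: 2.58
tcp_pos: [0.5191, 0.0467, 0.2313]
tool_rot: [0.999, 0.046, -0.0, 0.0]
wrist_force: [0.6, 0.1, 0.5]
width: 0.0
```

```bash
cat >> h.py <<'E'
from scipy.spatial.transform import Rotation as Ro
def tool(s): return Ro.from_quat(s['tool_rot']).as_matrix(),np.array(s['tcp_pos'])
def snap(env,name,scale=1.0,crop=None):
    s=env.get_state();R,p=tool(s);f=env.grab_frame('wrist');T=f['T_tool_cam']
    Rw=R@T[:3,:3];tw=R@T[:3,3]+p
    f['R']=Rw.T;f['t']=-Rw.T@tw
    im=f['pixels'][:,:,::-1]
    if crop: im=im[crop[1]:crop[3],crop[0]:crop[2]]
    cv2.imwrite(name,cv2.resize(im,None,fx=scale,fy=scale,interpolation=cv2.INTER_CUBIC));return f
def shift(s,target):
    R,p=tool(s);return (R.T@(np.array(target)-p)*1000).round(1)
E
python3 - <<'E'
from rig import env
from h import *
s=env.get_state();print(s['time_s'],s['tcp_pos'].round(4),tool(s)[0].round(3),s['wrist_force'],s['width'])
f=snap(env,'pics/3.png',1.4)
for n,z in(('load',.107),('tens',.109),('hundreds',.109),('units',.109)):
  o=env.outline_of(n,'wrist')
  if not o: print(n,'none');continue
  v,u=np.nonzero(o[0]['pixels']);print(n,o[0]['score'],o[0]['bbox'],world(f,u.mean(),v.mean(),z).round(4),np.percentile(world(f,u,v)[:,2],95))
E
```

```text
2.575 [0.5191 0.0467 0.2313] [[ 0.996  0.091 -0.   ]
 [ 0.091 -0.996 -0.001]
 [-0.     0.001 -1.   ]] [0.63652482 0.07827954 0.49420452] 1.0909531351977835e-05
load 0.94 [437.1, 196.2, 37.8, 34.4] [[ 0.5248 -0.0934  0.107 ]] 0.10730566594012646
tens 0.92 [265.8, 159.1, 22.8, 68.0] [[0.5273 0.0492 0.109 ]] 0.11057178054361728
hundreds 0.9 [223.2, 153.8, 23.0, 73.8] [[0.5245 0.0824 0.109 ]] 0.11160589315119987
units 0.57 [311.2, 157.5, 20.9, 70.9] [[0.5293 0.0171 0.109 ]] 0.10804885213464752
```

View pics/3.png

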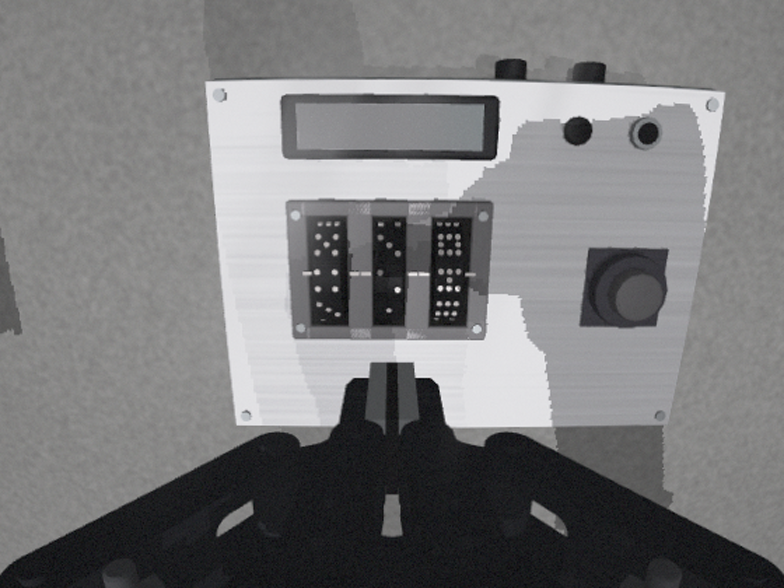

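The wheels sit at (328,272), (389,272) and (452,272), the index bars at row 273. I need a zoom to count pips.

```bash
python3 - <<'E'
import cv2
i=cv2.imread('pics/3.png')[205:345,280:500]
cv2.imwrite('pics/4.png',cv2.resize(i,None,fx=3.6,fy=3.6,interpolation=cv2.INTER_CUBIC))
E
```

```text
(no output)
```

View pics/4.png

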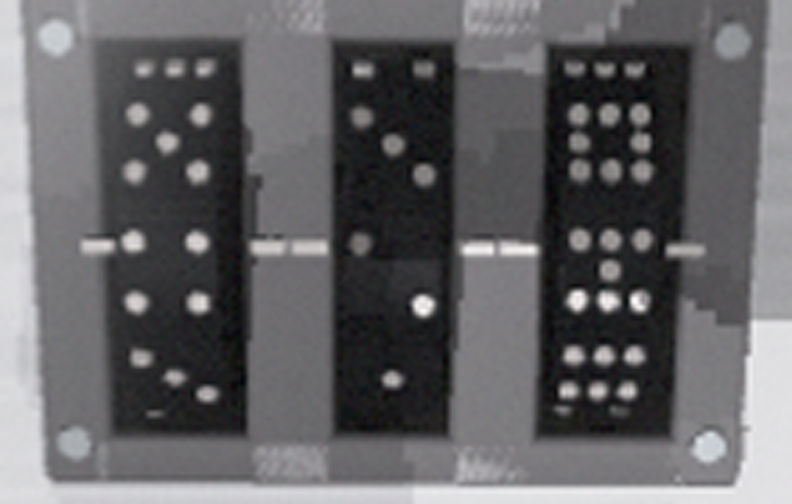

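The wheels read 4-2-7, so hundreds needs 3 pushes (+x), tens 2 draws (−x) and units 1 push (+x). I refine the x reference from the index bars, the bezel screws and the plate screws.

```bash
python3 - <<'E'
from rig import env
from h import *
s=env.get_state();f=snap(env,'pics/tmp.png')
g=lambda L:np.array([((280+a/3.6)/1.4,(205+b/3.6)/1.4) for a,b in L])
for nm,P in(('bars',g([(97,246),(288,247),(500,249),(686,250)])),('bezelscrews',g([(57,37),(733,41),(75,443),(709,446)])),('plate',np.array([(219,96),(712,105),(246,416),(660,416)])/1.4)):
  w=world(f,P[:,0],P[:,1]); print(nm,w.round(4).tolist(),w.mean(0).round(4)); w=world(f,P[:,0],P[:,1],.085 if nm=='plate' else .093);print(w.mean(0).round(4))
E
```

```text
bars [[0.5166, 0.0963, 0.093], [0.5189, 0.0653, 0.0915], [0.5222, 0.031, 0.0937], [0.5247, 0.0008, 0.0936]] [0.5206 0.0484 0.093 ]
[0.5206 0.0483 0.093 ]
bezelscrews [[0.5915, 0.0533, 0.3736], [0.5591, -0.002, 0.0938], [0.4825, 0.0985, 0.0939], [0.4913, -0.0077, 0.0934]] [0.5311 0.0355 0.1637]
[0.5206 0.0482 0.093 ]
plate [[0.6119, 0.1511, 0.086], [0.6356, -0.1274, 0.0855], [0.4134, 0.1344, 0.0858], [0.4372, -0.1434, 0.0868]] [0.5245 0.0037 0.086 ]
[0.5242 0.0034 0.085 ]
```

Emit:
jog_arm(commands=[[4,-0.5,40,0,0],[9.6,-1.5,80,0,0],[9.6,-1.5,105,0,0],[9.6,-1.5,113,0,0],[9.6,-1.5,115,0,0]])

```text
time_s: 3.5
tcp_pos: [0.5289, 0.0501, 0.1167]
tool_rot: [0.999, 0.046, 0.0, -0.0]
wrist_force: [0.5, -0.4, 0.1]
width: 0.0001
```

Emit:
jog_arm(commands=[[0,0,0.5,0,0],[0,0,1.5,0,0],[0,0,2.5,0,0],[0,0,3.5,0,0],[0,0,3.5,0,0]])

```text
time_s: 4.12
tcp_pos: [0.5286, 0.0502, 0.1128]
tool_rot: [0.999, 0.046, -0.0, -0.0]
wrist_force: [-0.1, -0.3, 0.7]
width: -0.0001
```

Emit:
jog_arm(commands=[[0,0,1,0,0],[0,0,2,0,0],[0,0,3,0,0],[0,0,3,0,0],[0,0,3,0,0]])

```text
time_s: 4.75
tcp_pos: [0.529, 0.0503, 0.1102]
tool_rot: [0.999, 0.046, 0.0, -0.0]
wrist_force: [0.0, 0.1, 3.2]
width: -0.0
```

Emit:
jog_arm(commands=[[0,0,0.7,0,0],[0,0,1.4,0,0],[0,0,2,0,0],[0,0,2,0,0],[0,0,2,0,0]])

```text
time_s: 5.38
tcp_pos: [0.5296, 0.0503, 0.1087]
tool_rot: [0.999, 0.046, 0.001, -0.0]
wrist_force: [0.8, -0.8, 8.1]
width: 0.0001
```

Emit:
jog_arm(commands=[[0,0,1,0,0],[0,0,1.8,0,0],[0,0,1.8,0,0],[0,0,1.8,0,0],[0,0,1.8,0,0]])

```text
time_s: 6.0
tcp_pos: [0.5303, 0.0504, 0.1077]
tool_rot: [0.999, 0.046, 0.002, -0.0]
wrist_force: [1.5, -0.6, 11.5]
width: -0.0
```

Emit:
jog_arm(commands=[[0,0,0.7,0,0],[-4,0,0.7,0,0],[-8,0,0.7,0,0],[-13,0,0.7,0,0],[-18,0,0.7,0,0]])

```text
time_s: 6.62
tcp_pos: [0.5125, 0.0488, 0.1072]
tool_rot: [0.999, 0.046, 0.002, -0.0]
wrist_force: [-1.6, 0.2, 12.9]
width: 0.0
```

Emit:
jog_arm(commands=[[0,0,0,0,0],[0,0,-2,0,0],[0,0,-7,0,0],[9,0,-7,0,0],[18,0,-7,0,0]])

```text
time_s: 7.25
tcp_pos: [0.5291, 0.0501, 0.1119]
tool_rot: [0.999, 0.046, -0.0, -0.0]
wrist_force: [1.1, 0.0, 0.4]
width: 0.0001
```

```bash
python3 - <<'E'
from rig import env
from h import *
f=snap(env,'pics/5.png')
E
```

```text
(no output)
```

View pics/5.png

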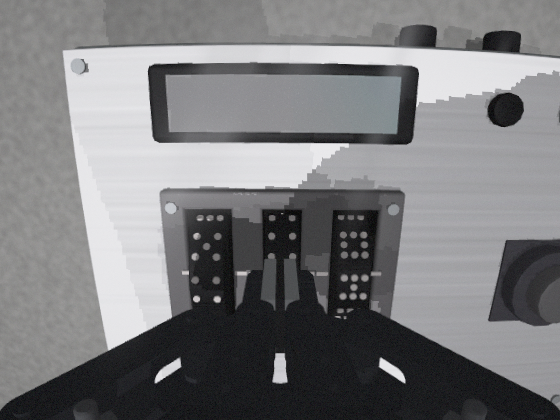

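The tens wheel moved one step: 4 pips at row 246 on the face behind the top, so it is set at 3. I repeat the stroke.

Emit:
jog_arm(commands=[[0,0,3,0,0],[0,0,5,0,0],[0,0,6,0,0],[0,0,7,0,0],[0,0,7,0,0]])

```text
time_s: 7.92
tcp_pos: [0.5306, 0.0505, 0.1073]
tool_rot: [0.999, 0.046, 0.002, -0.0]
wrist_force: [0.9, -0.0, 12.0]
width: -0.0
```

Emit:
jog_arm(commands=[[0,0,0,0,0],[-4,0,0,0,0],[-8,0,0,0,0],[-13,0,0,0,0],[-18,0,0,0,0]])

```text
time_s: 8.55
tcp_pos: [0.5125, 0.0489, 0.1073]
tool_rot: [0.999, 0.046, 0.002, -0.0]
wrist_force: [-0.4, -0.2, 12.5]
width: -0.0001
```

Emit:
jog_arm(commands=[[0,0,0,0,0],[0,0,-2,0,0],[0,0,-7,0,0],[0,0,-12,0,0],[0,0,-12,0,0]])

```text
time_s: 9.18
tcp_pos: [0.5108, 0.0485, 0.1174]
tool_rot: [0.999, 0.046, 0.0, -0.0]
wrist_force: [0.8, -0.8, 0.4]
width: 0.0002
```

Emit:
jog_arm(commands=[[1,-16,0,0,0],[1.9,-33,0,0,0],[1.9,-33,1,0,0],[1.9,-33,2,0,0],[1.9,-33,3,0,0]])

```text
time_s: 9.8
tcp_pos: [0.5097, 0.081, 0.1141]
tool_rot: [0.999, 0.046, -0.0, 0.0]
wrist_force: [-0.2, -0.5, 0.5]
width: -0.0001
```

Emit:
jog_arm(commands=[[0,0,1,0,0],[0,0,2,0,0],[0,0,3,0,0],[0,0,3,0,0],[0,0,3,0,0]])

```text
time_s: 10.42
tcp_pos: [0.5098, 0.0814, 0.1115]
tool_rot: [0.999, 0.046, 0.0, 0.0]
wrist_force: [-0.4, -1.8, 0.6]
width: 0.0002
```

Emit:
jog_arm(commands=[[0,0,0.7,0,0],[0,0,1.4,0,0],[0,0,2.1,0,0],[0,0,2.8,0,0],[0,0,2.8,0,0]])

```text
time_s: 11.05
tcp_pos: [0.5105, 0.0815, 0.1094]
tool_rot: [0.999, 0.046, 0.001, 0.0]
wrist_force: [-1.0, -1.8, 7.7]
width: -0.0003
```

Emit:
jog_arm(commands=[[0,0,0.6,0,0],[0,0,1.2,0,0],[0,0,1.8,0,0],[0,0,2.1,0,0],[0,0,2.1,0,0]])

```text
time_s: 11.68
tcp_pos: [0.5112, 0.0816, 0.1082]
tool_rot: [0.999, 0.046, 0.002, 0.0]
wrist_force: [-0.9, -1.8, 12.9]
width: -0.0001
```

Emit:
jog_arm(commands=[[0,0,0,0,0],[4,0,0,0,0],[8,0,0,0,0],[12,0,0,0,0],[16,0,0,0,0]])

```text
time_s: 12.3
tcp_pos: [0.5275, 0.083, 0.1083]
tool_rot: [0.999, 0.046, 0.002, 0.0]
wrist_force: [0.6, -2.4, 13.5]
width: 0.0001
```

Emit:
jog_arm(commands=[[0,0,0,0,0],[0,0,-2,0,0],[0,0,-7,0,0],[-9,0,-7,0,0],[-17,0,-7,0,0]])

```text
time_s: 12.92
tcp_pos: [0.5074, 0.0816, 0.1128]
tool_rot: [0.999, 0.046, -0.001, -0.0]
wrist_force: [-0.0, 0.7, 0.1]
width: 0.0002
```

Emit:
jog_arm(commands=[[0,0,3,0,0],[0,0,5,0,0],[0,0,6,0,0],[0,0,7,0,0],[0,0,7,0,0]])

```text
time_s: 13.55
tcp_pos: [0.5103, 0.0818, 0.1081]
tool_rot: [0.999, 0.046, 0.002, -0.0]
wrist_force: [-0.9, -0.6, 13.1]
width: 0.0002
```

Emit:
jog_arm(commands=[[0,0,0,0,0],[4,0,0,0,0],[8,0,0,0,0],[13,0,0,0,0],[17,0,0,0,0]])

```text
time_s: 14.18
tcp_pos: [0.5278, 0.0833, 0.1084]
tool_rot: [0.999, 0.046, 0.002, -0.0]
wrist_force: [-0.2, -1.1, 12.0]
width: 0.0002
```

Emit:
jog_arm(commands=[[0,0,0,0,0],[0,0,-2,0,0],[0,0,-7,0,0],[-9,0,-7,0,0],[-17,0,-7,0,0]])

```text
time_s: 14.8
tcp_pos: [0.5075, 0.0814, 0.1128]
tool_rot: [0.999, 0.046, -0.001, 0.0]
wrist_force: [-0.1, 1.5, -0.7]
width: -0.0001
```

Emit:
jog_arm(commands=[[0,0,3,0,0],[0,0,5,0,0],[0,0,6,0,0],[0,0,7,0,0],[0,0,7,0,0]])

```text
time_s: 15.42
tcp_pos: [0.5103, 0.0817, 0.1081]
tool_rot: [0.999, 0.046, 0.002, -0.0]
wrist_force: [-1.6, -0.4, 12.7]
width: -0.0001
```

Emit:
jog_arm(commands=[[0,0,0,0,0],[4,0,0,0,0],[8,0,0,0,0],[13,0,0,0,0],[17,0,0,0,0]])

```text
time_s: 16.05
tcp_pos: [0.5278, 0.0832, 0.1083]
tool_rot: [0.999, 0.046, 0.002, -0.0]
wrist_force: [0.3, -1.0, 12.3]
width: 0.0001
```

Emit:
jog_arm(commands=[[0,0,0,0,0],[0,0,-2,0,0],[0,0,-7,0,0],[0,0,-10,0,0],[0,0,-10,0,0]])

```text
time_s: 16.68
tcp_pos: [0.5255, 0.083, 0.1163]
tool_rot: [0.999, 0.046, -0.0, -0.0]
wrist_force: [0.5, -0.3, 0.3]
width: -0.0001
```

Emit:
jog_arm(commands=[[-8,34,0,0,0],[-16.3,68,0,0,0],[-16.3,68,0,0,0],[-16.3,68,1,0,0],[-16.3,68,2,0,0]])

```text
time_s: 17.3
tcp_pos: [0.5156, 0.0152, 0.1143]
tool_rot: [0.999, 0.047, -0.0, -0.0]
wrist_force: [-0.9, 0.7, 0.4]
width: -0.0004
```

Emit:
jog_arm(commands=[[0,0,1,0,0],[0,0,2,0,0],[0,0,3,0,0],[0,0,3,0,0],[0,0,3,0,0]])

```text
time_s: 17.92
tcp_pos: [0.5156, 0.0138, 0.1114]
tool_rot: [0.999, 0.046, 0.0, -0.0]
wrist_force: [-0.1, 0.4, 1.5]
width: -0.0
```

Emit:
jog_arm(commands=[[0,0,0.7,0,0],[0,0,1.4,0,0],[0,0,2,0,0],[0,0,2,0,0],[0,0,2,0,0]])

```text
time_s: 18.55
tcp_pos: [0.5156, 0.0139, 0.1094]
tool_rot: [0.999, 0.046, 0.0, -0.0]
wrist_force: [-0.0, -0.5, -0.1]
width: 0.0
```

Emit:
jog_arm(commands=[[0,0,0.7,0,0],[0,0,1.4,0,0],[0,0,2.1,0,0],[0,0,2.8,0,0],[0,0,2.8,0,0]])

```text
time_s: 19.18
tcp_pos: [0.516, 0.0139, 0.107]
tool_rot: [0.999, 0.046, 0.0, 0.0]
wrist_force: [-0.3, -0.1, 4.3]
width: 0.0001
```

Emit:
jog_arm(commands=[[0,0,0.8,0,0],[0,0,1.6,0,0],[0,0,2.4,0,0],[0,0,3,0,0],[0,0,3,0,0]])

```text
time_s: 19.8
tcp_pos: [0.5169, 0.014, 0.105]
tool_rot: [0.999, 0.046, 0.001, 0.0]
wrist_force: [-0.4, 0.6, 11.3]
width: 0.0004
```

Emit:
jog_arm(commands=[[0,0,0.6,0,0],[4,0,0.6,0,0],[8,0,0.6,0,0],[12,0,0.6,0,0],[16,0,0.6,0,0]])

```text
time_s: 20.42
tcp_pos: [0.5333, 0.0154, 0.1048]
tool_rot: [0.999, 0.046, 0.002, 0.0]
wrist_force: [-0.3, -0.0, 12.2]
width: 0.0
```

Emit:
jog_arm(commands=[[0,0,0,0,0],[0,0,-2,0,0],[0,0,-8,0,0],[0,0,-30,0,0],[-10,0,-60,0,0]])

```text
time_s: 21.05
tcp_pos: [0.5207, 0.0144, 0.1625]
tool_rot: [0.999, 0.046, -0.001, -0.0]
wrist_force: [0.4, 0.1, 0.7]
width: -0.0001
```

Emit:
jog_arm(commands=[[-10,20,-20,0,0],[-20,40,-40,0,0],[-30,50,-60,0,0],[-30,50,-60,0,0],[-30,50,-60,0,0]])

```text
time_s: 21.68
tcp_pos: [0.496, -0.0376, 0.2222]
tool_rot: [0.999, 0.046, -0.001, -0.0]
wrist_force: [0.0, -0.0, -0.2]
width: -0.0003
```

```bash
python3 - <<'E'
from rig import env
from h import *
s=env.get_state();print(s['time_s'],s['tcp_pos'])
f=snap(env,'pics/6.png',4,(100,120,300,270))
print(f['K'],env.outline_of('load','wrist')[0]['bbox'],[o['bbox'] for o in env.outline_of('tens','wrist')])
E
```

```text
21.675 [ 0.49602037 -0.03763803  0.22215719]
[[353.2064583    0.         279.63679542]
 [  0.         353.2064583  211.6123085 ]
 [  0.           0.           1.        ]] [341.0, 157.7, 40.6, 36.1] [[152.6, 122.1, 36.7, 75.3]]
```

View pics/6.png

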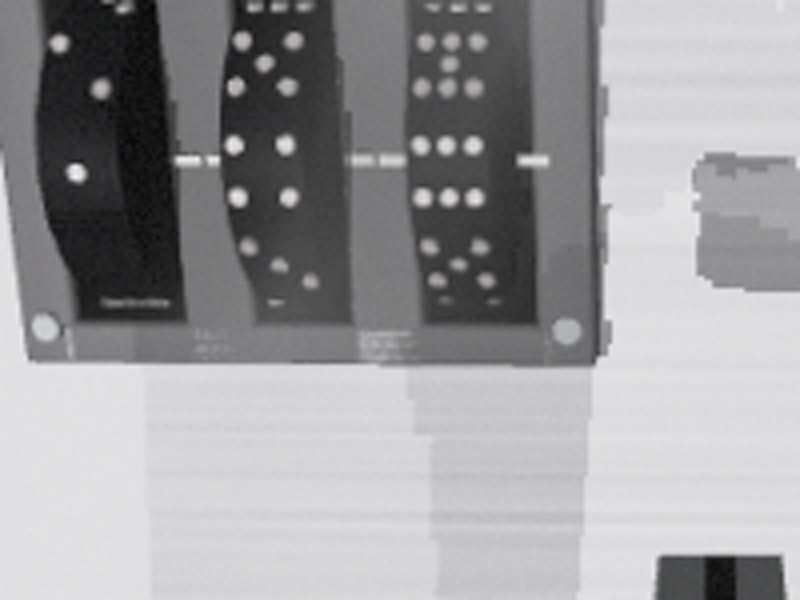

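The wheels read 1-4-6, centred at about row 172 beside the index bars at row 160. Now the button.

Emit:
jog_arm(commands=[[11,31,20,0,0],[21.3,61.6,60,0,0],[21.3,61.6,95,0,0],[21.3,61.6,107,0,0],[21.3,61.6,111,0,0]])

```text
time_s: 22.45
tcp_pos: [0.5232, -0.0967, 0.1118]
tool_rot: [0.999, 0.047, -0.0, -0.0]
wrist_force: [-0.6, -1.1, 0.1]
width: 0.0002
```

Emit:
jog_arm(commands=[[0,0,2,0,0],[0,0,4,0,0],[0,0,6,0,0],[0,0,7,0,0],[0,0,7,0,0]])

```text
time_s: 23.08
tcp_pos: [0.5237, -0.0975, 0.1055]
tool_rot: [0.999, 0.046, 0.001, 0.0]
wrist_force: [1.3, -0.1, 2.8]
width: 0.0001
```

Emit:
jog_arm(commands=[[0,0,1,0,0],[0,0,2,0,0],[0,0,3,0,0],[0,0,4,0,0],[0,0,4.5,0,0]])

```text
time_s: 23.7
tcp_pos: [0.5237, -0.0975, 0.1011]
tool_rot: [0.999, 0.046, 0.001, 0.0]
wrist_force: [-0.6, 1.1, 9.9]
width: -0.0
```

Emit:
jog_arm(commands=[[0,0,0.5,0,0],[0,0,1,0,0],[0,0,1,0,0],[0,0,1,0,0],[0,0,1,0,0]])

```text
time_s: 24.32
tcp_pos: [0.5238, -0.0975, 0.101]
tool_rot: [0.999, 0.046, 0.001, 0.0]
wrist_force: [-2.1, 1.5, 15.3]
width: -0.0001
```

The button is bottomed: the tip stays at z 0.101 while the force rises from 9.9 to 15.3 N. I lift off, move clear and check.

Emit:
jog_arm(commands=[[0,0,-2,0,0],[0,0,-6,0,0],[0,0,-15,0,0],[0,0,-40,0,0],[0,0,-80,0,0]])

```text
time_s: 24.95
tcp_pos: [0.5212, -0.0975, 0.1786]
tool_rot: [0.999, 0.046, -0.003, -0.001]
wrist_force: [1.3, -0.9, -0.2]
width: 0.0001
```

Emit:
jog_arm(commands=[[-20,-40,-30,0,0],[-30,-60,-40,0,0],[-30,-60,-40,0,0],[-30,-60,-40,0,0],[-30,-60,-40,0,0]])

```text
time_s: 25.58
tcp_pos: [0.4875, -0.0416, 0.2184]
tool_rot: [0.999, 0.045, -0.001, -0.0]
wrist_force: [-0.6, -1.3, 1.5]
width: 0.0002
```

```bash
python3 - <<'E'
from rig import env
from h import *
f=snap(env,'pics/7.png',2.8,(130,80,410,290))
v,u=np.nonzero(env.outline_of('load','wrist')[0]['pixels']);print(np.percentile(world(f,u,v)[:,2],[50,90]))
E
```

```text
[0.10373945 0.10747596]
```

View pics/7.png

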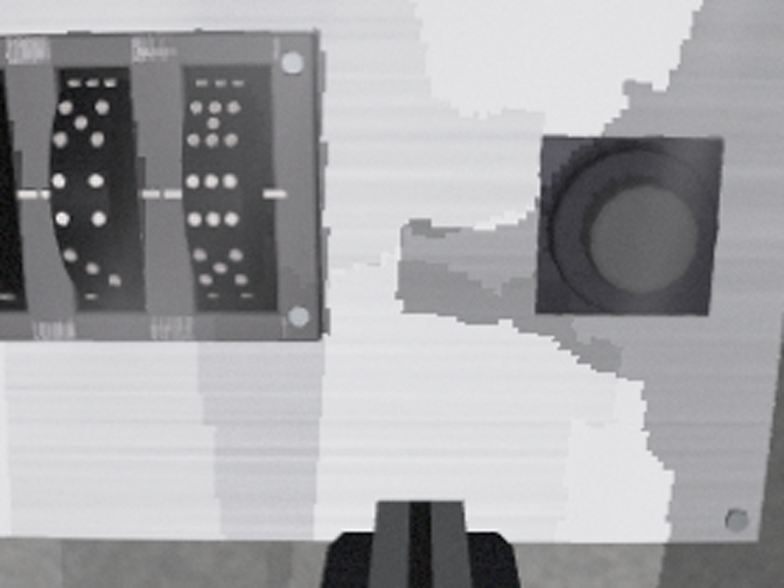

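Tens 4 at (78,200) and units 6 at (212,200) are unchanged, and the button at (640,240) is back up (top at z ≈ 0.107). The hundreds wheel is cut off in this crop, but nothing has touched it since it was seen at 1.

```bash
python3 -c "
from rig import env
print(env.hand_in())"
```

```text
the job is handed in; nothing more can be done
None
```

The wheels are set to 1-4-6, starting from 4-2-7, and the load button was pressed fully down and released. The job is handed in at about 26 s of the 72 s allowed; the hand-in gave no verdict.

- **Wheels:** I found each crown by touch, then took single-digit strokes: hundreds three pushes, tens two draws, units one push. The wrist camera showed 1-4-6, each face centred, before I pressed the button.
- **Forces on wheels:** the highest reading was 13.5 N, against the 18 N limit. Force is only reported at the end of each move, so brief peaks in between were not seen.
- **Button:** the tip stopped at z = 0.101 m while the force rose from 9.9 to 15.3 N, so it was fully down, and below the 25 N limit.
- **After release:** depth put the button top back at about 0.107 m. Tens and units still read 4 and 6. The hundreds wheel was outside that last picture, but nothing had touched it since it was seen at 1.
- **Cartons and tape dispenser:** I kept the arm clear of them but did not look at them again at the end.

No check failed or disagreed.

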